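# Fit the grinding head to the nut grinder

### The arm

A 6-joint arm with a two-finger parallel gripper is mounted at the origin on a cart in front of the work surface, level with it; the furniture and walls round the work are solid. World frame = base frame: x ahead of the robot, y to its left, z up, the work surface at z = 0. Lengths are in m, angles in rad, forces in N, time in s.
With the tool pointing down it reaches from about 0.275 to 0.725 m from the base axis. Payload 15.9 kg.
Tool frame: the origin (TCP) lies on the centre line of the jaws, within the pads' length; the fingertips stand arm.finger_overhang ahead of it and the grasp point (between the pads) lies 3 mm ahead of it (arm.finger_overhang is the distance from the TCP to the fingertips, in m); z points along the fingers, y is the line along which they close (so a half turn about z gives the same grasp; the last joint's range is limited). The gripper opens to 85 mm and grips with 20 to 120 N. Pads are 22 mm wide; open, the fingers measure 114 mm over their backs; the gripper's body (76 mm by 85 mm) begins 54 mm behind the grasp point. The pads swing forward as they close: fully open they stand 13 mm farther back than shut.
Start: joints at [-1.206, 0.213, -0.034, 1.323, 0, 1.571], TCP at [0.178, -0.467, 0.219] pointing down, gripper open.
Joint ranges: [-2.98, 2.98], [-0.74, 1.72], [-1.14, 1.35], [-2.1, 2.04], [-1.57, 1.44], [-3.14, 3.14]. Speed limits (rad/s): [1.89, 1.89, 2.39, 2.57, 3.14, 3.14].

### API

Orientations are given as a unit quaternion [w, x, y, z].
In Python, from plant import arm gives the robot as it stands. Calls block until the motion is done:
- arm.move_to(position, orientation): joint-space move of the TCP to a pose.
- arm.move_l(position, rate=0.15, frame=None): straight line of the TCP; frame=None keeps the orientation; rate is the mean speed in m/s.
- arm.move_joints(angles): joint-space move.
- arm.release() and arm.clamp(strength=None): open the fingers fully, or close them until they stop; strength is the grip in N (None keeps the last).
- arm.pause(seconds).
- arm.ik(position, orientation): joint angles nearest the present ones, or None.
- arm.camera(name): name is "scene" or "top"; returns a dict with "frame" (384x512x3 uint8, red, green, blue), "z_map" (384x512 float32, m along the optical axis (not along the pixel's ray), 0 where there is no reading), "vfov" (degrees; the focal length in pixels is half the picture's height over the tangent of half this angle, whatever the lens; pixels are square), "cx", "cy" (the principal point, pixels), "rvec" (rotation vector, rad) and "tvec" (3), from world to camera coordinates, as OpenCV has them. Camera axes: x right, y down, z forward; pixel columns grow to the right and rows downward; lengths in m; the calibration is good to about 2 mm. A picture is of the moment at which its call begins.
A pose or a line that the arm cannot do raises arm.MotionError and nothing moves.
- arm.hand_in(): hands the job in; it is judged then, once.
Readings, each from a call of its own:
- arm.get_time_s(): time.
- arm.get_joint_positions(): joint angles.
- arm.get_qd(): joint speeds.
- arm.get_joint_efforts(): joint torques, N m.
- arm.get_eef_pos(): TCP position.
- arm.get_orientation(): TCP orientation.
- arm.get_ft_force(): force on the tool from outside, world axes, zero at the start.
- arm.get_wrist_torque(): the same for the moment, N m.
- arm.get_opening(): finger opening in m.
- arm.get_finger_force(): force on a finger pad.
Only numpy, scipy, OpenCV 4.12 (cv2) and the standard library are available. Lean on these libraries where they do the work, as an engineer would, in place of code of your own. Each camera call takes 0.05 s, during which the arm holds its last target. There are 200 camera calls.

### The job

Take the blue dust cap off the nut grinder and stand it rim down on the bare counter. Set the orange grinding head on the grinder's toothed drive, turned so that the teeth mesh, and press it fully home past the spring catches; only then turn it clockwise (seen from above) as far as it goes, to lock it, and let go. Leave everything else on the counter where it stands.

Things in the scene. Friction and masses are not known exactly. Their poses are not given: they have to be found in the camera images.
- grinder: Fixed nut grinder base: white, round, 128 mm wide at the foot, flat deck 80 mm above the counter; a steel spout low on its side reaches 85 mm from the axis. On the deck an aluminium collar (inner/outer radius 46/52 mm, top 33 mm above the deck) rings the drive. Origin on the axis at the counter; spout towards -x.
- drive_top (a point): The drive in the collar: dark steel disc with six upright radial steel teeth, 14 mm tall, 9 mm wide, 20 to 36 mm off the axis, one every 60 degrees. Origin on the vertical axis, level with the tooth tops, 100 mm above the counter; z up; x runs along the middle of a tooth and turns with the drive.
- catch (a point): One of three brass spring ball catches inside the collar, 120 degrees apart, 8 mm above the tooth tops. They stick in to 38.5 mm from the axis and yield when the head's flange is pushed down past them with 5 to 20 N; they then hold it down. Origin: the ball's centre.
- drive (a joint): turn of the drive, rad, growing clockwise seen from above: from 0 to the stop at 1.30; starts between 0 and 0.4. It is stiff (0.2 N m), stays where it is left and holds still under a light push.
- head_grip (a point): The bar handle of the loose grinding head, 74 mm long (x), 24 mm thick (y), 36 mm tall. Origin: middle of the bar, on the head's axis, 48 mm above the tooth ends; z up; x along the bar. Tooth standing on tooth, it is 48 mm above drive_top; meshed and fully home, 34 mm.
- head: The grinding head (about 250 g), 66 mm tall, standing teeth down on the counter: orange hub of radius 36 mm, its top 30 mm above the tooth ends; below it a steel flange of radius 41 mm, 6 mm thick, and six teeth like the drive's, at 30, 90, 150.. degrees from x: it meshes where its x and the drive's differ by a multiple of 60 degrees, play 4 degrees either way. Origin: axis, at the tooth ends.
- cap_grip (a point): The bar handle of the blue dust cap, 60 mm long (x), 20 mm thick (y), 30 mm tall. Origin: middle of the bar, 33 mm above the cap's lower rim; z up; x along the bar. At the start it is 134 mm above the counter.
- cap: The loose dust cap (120 g), which hides the drive at the start: round, 116 mm across, 48 mm tall with its bar, a plate with a 12 mm deep skirt that hangs outside the collar with 2 mm play; it lifts straight off. Origin: on its axis at the skirt's lower rim.
- till (a point): Fixed cash register with a tilted screen, an obstacle between the left and right work areas. Origin: front edge of its foot, at mid-width, on the counter. Foot 180 mm square, 18 mm tall; screen 280 mm wide (y), 106 to 295 mm above the counter, its nearest edge 60 mm beyond the origin (+x). In front of it (-x) the counter is clear for 150 mm but for the notepad.
- honey_mid (a point): bystander: honey jar with yellow lid, 68 mm across, 112 mm tall; its centre
- glass_mid (a point): bystander: empty waisted tea glass, 63 mm across, 88 mm tall; its centre
- pad_mid (a point): bystander: red spiral notepad lying flat, 100 (x) x 74 (y) x 15 mm; its centre
- scoop_wood_mid (a point): bystander: sweet scoop with a wooden handle, 220 (x) x 58 (y) x 33 mm; its centre
- gift_navy_mid (a point): bystander: navy gift box with a pale ribbon, 70 (x) x 112 (y) x 62 mm; its centre
- gift_red_mid (a point): bystander: plain dark red gift box, 62 (x) x 85 (y) x 40 mm; its centre
There are look-alikes about, which are no part of the job. Leave any red look-alike of the head alone.

How it is judged:
By the outcome, as a careful person would: the job done as asked, in the order asked, and still so for the second after the job is handed in, with the robot touching nothing.
It also fails if it takes over 69 s, if anything falls off the work surface, if the arm or the gripper's body presses on something with over 40 N, if the wrist force passes 120 N, or if a joint passes its speed limit or range.

## Working session

There is one attempt and no reset: what is moved stays moved. The work goes in short steps, each a Python script; the robot and the scene stay as the last script left them, time stands still between calls to the robot, and variables do not carry over. Pictures are saved under pics/ and viewed, at most 10 in all, crops included, and the job is handed in when it is done.

```bash
ls; mkdir -p pics; cat > h.py <<'E'
import numpy as np, cv2
from plant import arm
def cam(n):
    c=arm.camera(n); f=c["frame"].shape[0]/2/np.tan(np.radians(c["vfov"])/2)
    R=cv2.Rodrigues(np.array(c["rvec"],float))[0]; t=np.array(c["tvec"],float).ravel()
    v,u=np.mgrid[:c["frame"].shape[0],:c["frame"].shape[1]]; z=c["z_map"].astype(float)
    P=np.stack([(u-c["cx"])/f*z,(v-c["cy"])/f*z,z],-1)
    c["P"]=(P-t)@R; c["P"][z==0]=np.nan; c["C"]=-R.T@t; c["R"]=R;c["t"]=t;c["f"]=f
    return c
def save(c,name,box=None,s=1):
    im=c["frame"][...,::-1]
    if box: im=im[box[1]:box[3],box[0]:box[2]]
    cv2.imwrite("pics/"+name,cv2.resize(im,None,fx=s,fy=s,interpolation=cv2.INTER_CUBIC))
E
python3 - <<'E'
from h import *
for n in("scene","top"):
    c=cam(n); save(c,n+"0.png",s=1.5); np.save(n+"0.npy",c,allow_pickle=True)
    print(n,c["C"],c["R"][2],c["f"],c["cx"],c["cy"],(c["z_map"]==0).mean())
print(arm.finger_overhang,arm.get_orientation(),arm.get_opening(),arm.get_time_s())
E
```

```text
pics
scene [0.42661312 1.14048445 1.39221899] [ 0.07369913 -0.68550835 -0.72432502] 389.5549400543017 255.33178956517025 193.5743947173628 0.11536153157552083
top [ 0.44313274 -0.04795424  1.7006226 ] [ 0.07570167 -0.00770434 -0.99710075] 425.64269239852086 260.8053253040386 190.55070644150084 0.0038350423177083335
0.022 [-4.44715215e-04  9.83409682e-01  1.81397884e-01 -8.29497205e-05] 0.08542450788411289 0.1
```

View pics/scene0.png

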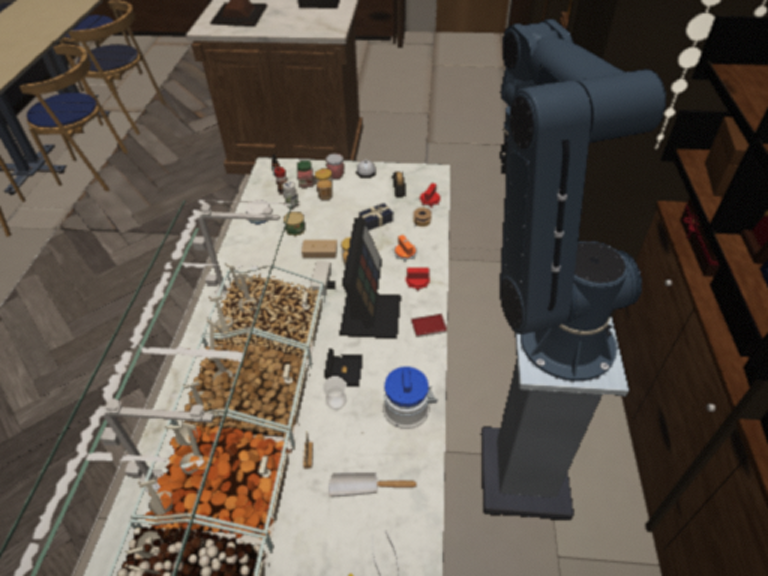

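View pics/top0.png

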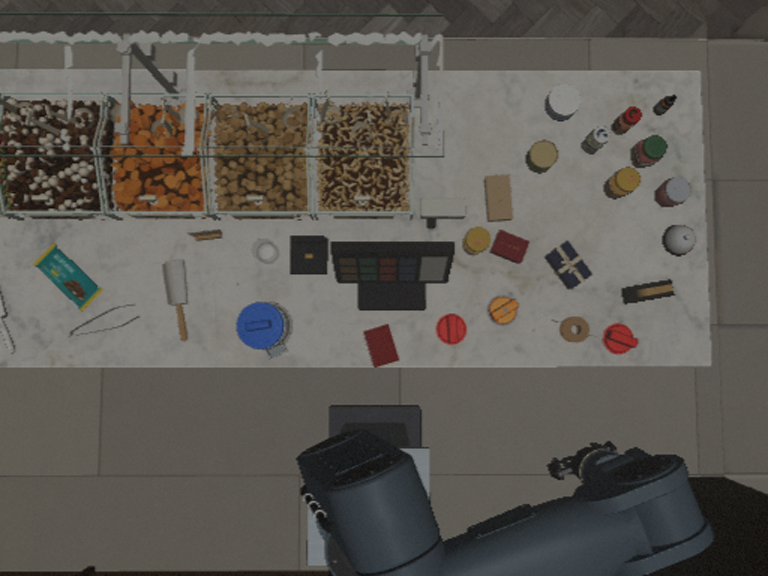

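Scene: the cap on the grinder is at (407,385), the till at (370,290). Top view: cap (262,325), spout (277,350), till (392,275), notepad (381,345).
Head candidates in the top view: orange with a bar at (503,310), red at (452,329), red at (620,339). The tan roll at (574,329) has no bar. I choose the orange one and check it in a crop.

```bash
cat > m.py <<'E'
from h import *
def seg(c,hue,xy,rad,zmin=0.012,zmax=0.2,smin=110):
    h=cv2.cvtColor(c["frame"],cv2.COLOR_RGB2HSV); P=c["P"]
    m=(h[...,0]>=hue[0])&(h[...,0]<=hue[1])&(h[...,1]>smin)
    m&=(np.hypot(P[...,0]-xy[0],P[...,1]-xy[1])<rad)&(P[...,2]>zmin)&(P[...,2]<zmax)
    return m,P[m]
def bar(Q,zlo):
    B=Q[Q[:,2]>zlo]; r=cv2.minAreaRect((B[:,:2]*1000).astype(np.float32))
    return len(B),np.median(B[:,2]).round(4),np.round(r[0],1),np.round(r[1],1),r[2]
E
python3 - <<'E'
from m import *
cs={n:np.load(n+"0.npy",allow_pickle=True).item() for n in("scene","top")}
t=cs["top"]
for u,v in[(335,207),(175,217),(301,219),(413,226),(261,206),(254,230),(314,160),(150,160)]: print((u,v),t["P"][v,u].round(3))
c1=t["P"][207,335];c2=t["P"][217,175]
for n,c in cs.items():
    for nm,hue,p,z in(("head",(5,18),c1,0.045),("cap",(105,130),c2,0.13)):
        m,Q=seg(c,hue,p,0.08); print(n,nm,len(Q),np.percentile(Q,[2,50,98],axis=0).round(3).tolist())
        print(np.histogram(Q[:,2],bins=np.arange(0,.16,.01))[0])
        print("  bar",bar(Q,z),"all",bar(Q,0))
im=[cs["top"]["frame"][180:240,300:420],cs["scene"]["frame"][140:200,230:350]]
cv2.imwrite("pics/crop.png",cv2.resize(np.vstack(im)[...,::-1],None,fx=5,fy=5,interpolation=cv2.INTER_CUBIC)[:600])
E
```

```text
(335, 207) [ 0.504 -0.347  0.06 ]
(175, 217) [0.465 0.252 0.146]
(301, 219) [ 0.458 -0.215  0.061]
(413, 226) [ 0.431 -0.645  0.066]
(261, 206) [ 0.51  -0.062  0.014]
(254, 230) [ 0.415 -0.034  0.01 ]
(314, 160) [ 0.68  -0.262  0.105]
(150, 160) [ 0.696  0.385 -0.001]
scene head 134 [[0.476, -0.375, 0.025], [0.511, -0.334, 0.045], [0.538, -0.312, 0.073]]
[ 0  0 20 40 13 13 36 12  0  0  0  0  0  0  0]
  bar (68, np.float64(0.0652), array([ 506.3, -346.6]), array([27.2, 76.3]), 33.95204162597656) all (134, np.float64(0.0455), array([ 509.4, -341. ]), array([64.6, 67.5]), 74.1194839477539)
scene cap 580 [[0.418, 0.219, 0.111], [0.466, 0.278, 0.122], [0.516, 0.322, 0.153]]
[  0   0   0   0   0   0   0   0   0   0  10 149 341  10  33]
  bar (80, np.float64(0.1497), array([473.2, 268.9]), array([30.7, 60.4]), 3.5469605922698975) all (580, np.float64(0.1222), array([467.3, 269.6]), array([111. , 111.9]), 40.14175033569336)
top head 257 [[0.474, -0.383, 0.022], [0.508, -0.349, 0.035], [0.54, -0.318, 0.072]]
[ 0  4 65 71  3 16 84 13  1  0  0  0  0  0  0]
  bar (114, np.float64(0.0646), array([ 507.9, -351.1]), array([24.5, 75.4]), 31.017240524291992) all (257, np.float64(0.0353), array([ 507.3, -351.7]), array([70.8, 69.7]), 66.12359619140625)
top cap 751 [[0.417, 0.213, 0.112], [0.465, 0.263, 0.12], [0.517, 0.317, 0.152]]
[  0   0   0   0   0   0   0   0   0   0   8 337 311   3  62]
  bar (95, np.float64(0.1485), array([463.6, 266.8]), array([24.9, 60.5]), 10.12812614440918) all (751, np.float64(0.1204), array([465.1, 265.2]), array([111.4, 111.6]), 0.8991700410842896)
```

View pics/crop.png

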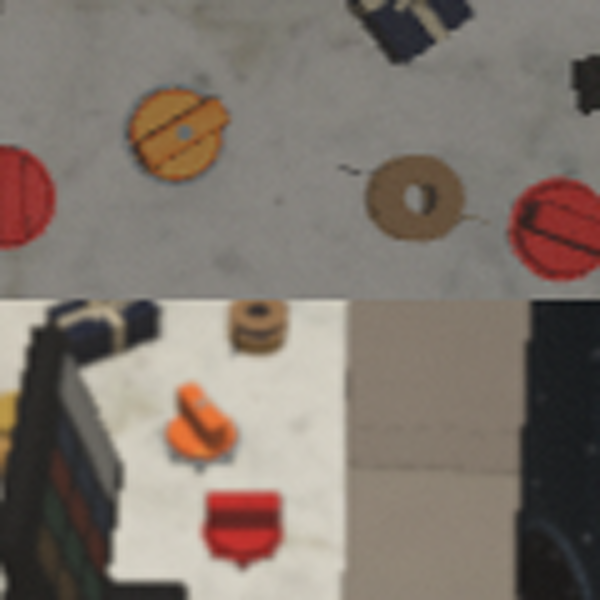

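The crop shows the orange head with its bar (top crop ~(180,130)) and the two red ones beside it, so the choice holds. Both views put the bar top at 0.066 m, as the text says. The cap top is at 0.149 m, also as expected. Next I check the placing spot and the kinematics.

```bash
cat >> m.py <<'E'
from scipy.spatial.transform import Rotation as Ro
def down(yaw):  # tool x (along the bar) at yaw [rad]
    b=np.array([np.cos(yaw),np.sin(yaw),0]); z=np.array([0,0,-1.]); 
    q=Ro.from_matrix(np.c_[b,np.cross(z,b),z]).as_quat(); return [q[3],*q[:3]]
CAP=np.array([.465,.267]); HEAD=np.array([.507,-.350]); PLACE=np.array([.435,.103])
E
python3 - <<'E'
from m import *
for n in("top","scene"):
    c=np.load(n+"0.npy",allow_pickle=True).item(); P=c["P"]
    m=np.hypot(P[...,0]-PLACE[0],P[...,1]-PLACE[1])<.075
    m&=P[...,2]>-.1
    print(n,"place z pct",np.percentile(P[m][:,2],[0,2,50,98,100]).round(3),m.sum())
    for nm,hue,p,z in(("head",(5,18),HEAD,.055),("cap",(105,130),CAP,.138)):
        Q=seg(c,hue,p,.08)[1];B=Q[Q[:,2]>z][:,:2];w,V=np.linalg.eigh(np.cov(B.T));print(nm,B.mean(0),np.degrees(np.arctan2(*V[::-1,1]))%180)
    print("till foot", np.nanmin(P[(P[...,2]>.01)&(P[...,2]<.024)&(abs(P[...,1]+.06)<.06)&(P[...,0]>.48)&(P[...,0]<.6)],axis=0))
for yaw in(98,-82):
    for p in((*CAP,.144),(*PLACE,.05)):
        q=arm.ik(p,down(np.radians(yaw))); print(yaw,p,None if q is None else np.round(q,2))
for yaw in(-59,121):
    q=arm.ik((*HEAD,.055),down(np.radians(yaw))); print(yaw,np.round(q,2))
for yaw in range(-180,180,30):
    q=arm.ik((*CAP,.15),down(np.radians(yaw))); print(yaw,q is not None and np.round(q,2))
E
```

```text
top place z pct [-0.013 -0.008  0.     0.01   0.017] 1113
head [ 0.50749355 -0.34900196] 120.87165584695232
cap [0.46637532 0.26656477] 99.41142300989038
till foot [ 0.49789953 -0.11737331  0.0103024 ]
scene place z pct [-0.007 -0.005  0.002  0.009  0.012] 572
head [ 0.50614467 -0.34168158] 121.98397586666323
cap [0.46674684 0.27115523] 98.61863994536797
till foot [ 0.4920157  -0.11940297  0.01198416]
98 (np.float64(0.465), np.float64(0.267), 0.144) [ 0.52  0.31 -0.09  1.16  0.    1.95]
98 (np.float64(0.435), np.float64(0.103), 0.05) [ 0.23  0.21 -0.48  0.88  0.    1.66]
-82 (np.float64(0.465), np.float64(0.267), 0.144) [ 0.52  0.31 -0.09  1.16  0.   -1.19]
-82 (np.float64(0.435), np.float64(0.103), 0.05) [ 0.23  0.21 -0.48  0.88  0.   -1.48]
-59 [-0.6   0.52 -0.01  1.04  0.   -2.72]
121 [-0.6   0.52 -0.01  1.04  0.    0.43]
-180 [ 0.52  0.31 -0.08  1.18  0.    0.52]
-150 [ 0.52  0.31 -0.08  1.18  0.   -0.  ]
-120 [ 0.52  0.31 -0.08  1.18  0.   -0.53]
-90 [ 0.52  0.31 -0.08  1.18  0.   -1.05]
-60 [ 0.52  0.31 -0.08  1.18  0.   -1.57]
-30 [ 0.52  0.31 -0.08  1.18  0.   -2.1 ]
0 [ 0.52  0.31 -0.08  1.18  0.   -2.62]
30 [ 0.52  0.31 -0.08  1.18  0.    3.14]
60 [ 0.52  0.31 -0.08  1.18  0.    2.62]
90 [ 0.52  0.31 -0.08  1.18  0.    2.09]
120 [ 0.52  0.31 -0.08  1.18  0.    1.57]
150 [ 0.52  0.31 -0.08  1.18  0.    1.04]
```

```bash
python3 - <<'E'
from m import *
d=down(np.radians(99)); CAP=np.array([.466,.268])
arm.move_to((.36,-.02,.30),d)
arm.move_to((*CAP,.20),d)
arm.move_l((*CAP,.144),.1)
arm.clamp(40); print(arm.get_opening(),arm.get_eef_pos(),arm.get_ft_force())
arm.move_l((*CAP,.19),.08); print(arm.get_opening(),arm.get_ft_force())
arm.move_l((*CAP,.215),.15)
arm.move_l((*PLACE,.15),.2)
c=cam("top"); save(c,"a.png",(120,160,260,260),5); np.save("a.npy",c,allow_pickle=True)
print(arm.get_time_s())
E
```

```text
-0.00013306455794216996 [0.4659748  0.26800156 0.14397143] [ 0.20323914 -0.01549357 -0.01254354]
7.714942181282386e-05 [-0.31122727  0.15936944 -1.69519718]
6.725
```

View pics/a.png

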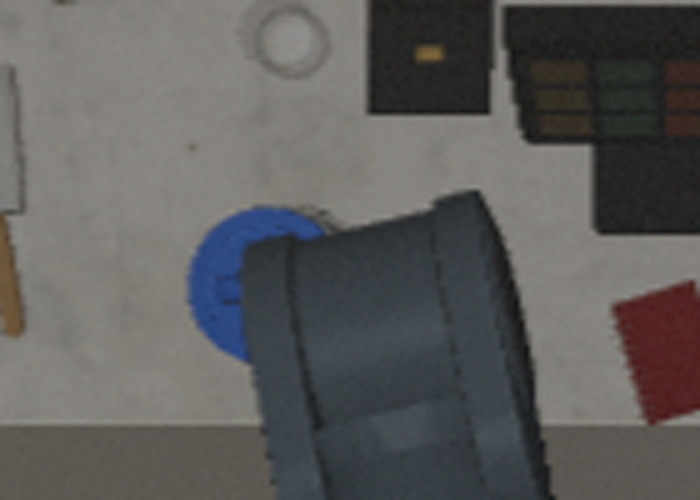

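The jaws closed to 0 and the cap is still on the grinder at crop (270,283), so the grasp missed. I look at where the fingers really stand relative to the TCP.

```bash
python3 - <<'E'
from m import *
e=np.array(arm.get_eef_pos()); print(e,arm.get_opening(),arm.get_finger_force(),arm.get_orientation())
c=cam("scene"); P=c["P"]
m=(np.hypot(P[...,0]-e[0],P[...,1]-e[1])<.09)&(P[...,2]>.06)
Q=P[m]
for z in np.arange(.1,.3,.01):
    B=Q[(Q[:,2]>=z)&(Q[:,2]<z+.01)]
    if len(B): print(round(z,2),len(B),B.min(0).round(3)[:2],B.max(0).round(3)[:2])
def px(p): q=c["R"]@np.array(p)+c["t"]; return (q[:2]/q[2]*c["f"]+[c["cx"],c["cy"]]).round(1)
print(px(e),px(e-[0,0,.022]))
save(c,"b.png",(210,170,330,290),5)
Q=seg(c,(105,130),CAP,.08)[1]; print(np.percentile(Q,[2,50,98],axis=0).round(3).tolist(),bar(Q,.138))
E
```

```text
[0.43536971 0.10378226 0.15023887] 4.988938833777692e-05 0.0 [8.55061073e-05 6.49141148e-01 7.60667933e-01 2.42595713e-04]
0.16 2 [0.43  0.109] [0.438 0.113]
0.17 10 [0.422 0.108] [0.443 0.115]
0.18 13 [0.419 0.105] [0.443 0.116]
0.19 9 [0.419 0.107] [0.443 0.115]
0.2 14 [0.412 0.099] [0.443 0.12 ]
0.21 35 [0.396 0.087] [0.459 0.121]
0.22 40 [0.389 0.092] [0.472 0.125]
0.23 36 [0.385 0.09 ] [0.479 0.127]
0.24 37 [0.378 0.097] [0.491 0.125]
0.25 64 [0.374 0.082] [0.492 0.127]
0.26 45 [0.375 0.094] [0.492 0.131]
0.27 27 [0.391 0.104] [0.473 0.124]
0.28 9 [0.395 0.105] [0.473 0.122]
0.29 21 [0.396 0.107] [0.469 0.142]
[280.7 219.3] [280.6 222.7]
[[0.418, 0.219, 0.11], [0.466, 0.277, 0.122], [0.517, 0.323, 0.151]] (71, np.float64(0.1489), array([467.4, 269.1]), array([19.4, 58. ]), 3.858499765396118)
```

View pics/b.png

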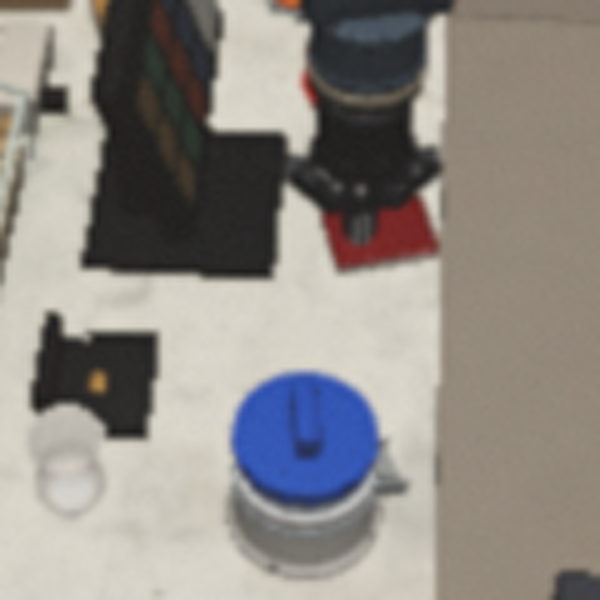

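The closed fingertips show at crop (360,243). That is level with the TCP's own projection (353,246), not 22 mm beyond it, so the real tips stand higher than the text says. I measure this by touching the bare counter gently.

```bash
python3 - <<'E'
from m import *
t0=arm.get_time_s()
arm.move_l((*PLACE,.030),.15); f0=np.array(arm.get_ft_force()); z=.030
while z>-.02:
    z-=.002; arm.move_l((*PLACE,z),.03); f=np.array(arm.get_ft_force())-f0
    if abs(f[2])>3: break
print(z,f,arm.get_eef_pos(),arm.get_time_s()-t0)
arm.move_l((*PLACE,.12),.2)
E
```

```text
-0.014000000000000014 [-15.27552751  -3.25789804  45.58148982] [ 0.43525253  0.10305281 -0.01245193] 6.449999999999999
```

The shut tips touch the counter at TCP z ≈ -0.0125, so I use tip z = TCP z + 0.0125 from here on. I regrasp with the shut tip 3 mm above the cap plate.

```bash
python3 - <<'E'
from m import *
d=down(np.radians(99)); CAP=np.array([.466,.268]); T=.0125
arm.release()
arm.move_l((.44,.15,.185),.25)
arm.move_l((*CAP,.185),.25)
arm.move_l((*CAP,.122-T),.15)
arm.clamp(40); o=arm.get_opening(); print(o,arm.get_finger_force(),arm.get_ft_force())
if o>.012:
    arm.move_l((*CAP,.17),.12); print(arm.get_opening(),arm.get_ft_force())
    arm.move_l((*PLACE,.17),.25)
    c=cam("top"); save(c,"c.png",(120,160,260,260),5); np.save("c.npy",c,allow_pickle=True)
    c=cam("scene"); np.save("cs.npy",c,allow_pickle=True)
    Q=seg(c,(105,130),PLACE,.12)[1]; print(len(Q),np.percentile(Q,[2,50,98],axis=0).round(3).tolist())
print(arm.get_time_s())
E
```

```text
0.019454026496146273 42.91635990142822 [6.7325732  0.85205942 4.08600135]
0.01954101290922948 [ 0.29540307 -0.50062967 -1.42151222]
358 [[0.382, 0.072, 0.172], [0.43, 0.124, 0.181], [0.484, 0.16, 0.194]]
18.775
```

View pics/c.png

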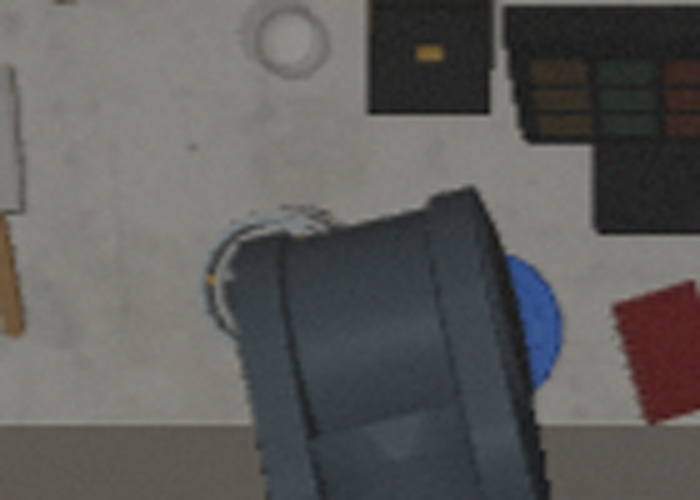

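The cap is lifted: blue shows at crop (535,320), and the open collar with a brass catch at (212,282). Its plate top is at 0.18, as computed. I place it and move off toward the head, then look at the drive.

```bash
python3 - <<'E'
from m import *
arm.move_l((*PLACE,.03),.25); arm.move_l((*PLACE,.0085),.05); print(arm.get_ft_force(),arm.get_eef_pos())
arm.release(); arm.move_l((*PLACE,.17),.25)
arm.move_l((.42,-.12,.17),.3)
d=down(np.radians(121.3))
arm.move_to((*HEAD,.12),d)
for n in("top","scene"):
    c=cam(n); np.save("d_"+n+".npy",c,allow_pickle=True); P=c["P"]
    Q=seg(c,(105,130),PLACE,.12)[1]; print(n,"cap",np.percentile(Q,[2,50,98],axis=0).round(3).tolist(),bar(Q,.035),bar(Q,0))
    if n=="top": save(c,"d.png",(148,190,203,245),10)
print(arm.get_time_s())
E
```

```text
[-2.26881776 -0.66980667  6.39799631] [0.43515183 0.10305154 0.00849111]
top cap [[0.384, 0.049, 0.013], [0.431, 0.1, 0.019], [0.482, 0.151, 0.052]] (75, np.float64(0.0482), array([433.1, 101.2]), array([19.2, 56.8]), 9.446386337280273) (630, np.float64(0.0194), array([431.9, 100.9]), array([109. , 111.3]), 44.91312026977539)
scene cap [[0.383, 0.055, 0.014], [0.431, 0.11, 0.021], [0.483, 0.152, 0.052]] (59, np.float64(0.0479), array([432.6, 102.9]), array([19.5, 60.2]), 7.8227667808532715) (404, np.float64(0.0212), array([433.1, 101.4]), array([103.4, 111.8]), 65.71402740478516)
23.4917
```

View pics/d.png

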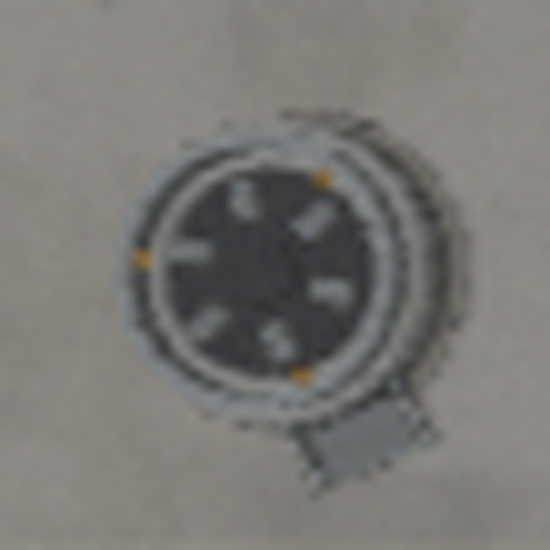

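Top crop: six grey teeth round the dark disc, centre about (260,272); brass catches at (322,180), (143,260), (302,376); spout at (370,440). I fit the six-fold pattern on the plane z = 0.100.

```bash
python3 - <<'E'
from m import *
from scipy.ndimage import map_coordinates
from scipy.optimize import minimize
def mk(c):
    g=c["frame"].astype(float).mean(-1)
    def samp(x,y,z):
        q=np.stack([x,y,np.full_like(x,z)],-1)@c["R"].T+c["t"]
        return map_coordinates(g,[q[...,1]/q[...,2]*c["f"]+c["cy"],q[...,0]/q[...,2]*c["f"]+c["cx"]],order=1)
    return samp
r=np.linspace(.021,.035,8)[:,None]; w=np.linspace(-.004,.004,5)[None]
def score(s,x,y,a):
    S=0
    for k in range(12):
        t=a+k*np.pi/6; X=x+r*np.cos(t)-w*np.sin(t); Y=y+r*np.sin(t)+w*np.cos(t)
        S+=(-1)**k*s(X,Y,.100).mean()
    return S
for n in("top","scene"):
    c=np.load("d_"+n+".npy",allow_pickle=True).item(); s=mk(c)
    best=max(((score(s,.465+i*.001,.267+j*.001,np.radians(a)),.465+i*.001,.267+j*.001,a) for i in range(-7,8) for j in range(-7,8) for a in range(0,60,2)))
    o=minimize(lambda p:-score(s,p[0],p[1],p[2]/100),[best[1],best[2],np.radians(best[3])*100],method="Nelder-Mead",options=dict(initial_simplex=np.array([best[1],best[2],np.radians(best[3])*100])+np.array([[0,0,0],[.002,0,0],[0,.002,0],[0,0,5]])))
    print(n,best,o.x[:2].round(4),np.degrees(o.x[2]/100)%60,-o.fun)
    if 1:
        h=cv2.cvtColor(c["frame"],cv2.COLOR_RGB2HSV); ray=np.stack([(np.mgrid[:384,:512][1]-c["cx"])/c["f"],(np.mgrid[:384,:512][0]-c["cy"])/c["f"],np.ones((384,512))],-1)@c["R"]
        W=c["C"]+ray*((.108-c["C"][2])/ray[...,2:])
        m=(h[...,0]>8)&(h[...,0]<28)&(h[...,1]>90)&(np.hypot(W[...,0]-.466,W[...,1]-.267)<.055)
        N,L,_,_=cv2.connectedComponentsWithStats(m.astype(np.uint8),connectivity=8)
        for k in range(1,N):
            wt=h[...,1][L==k].astype(float); p=(W[L==k]*wt[:,None]).sum(0)/wt.sum(); print(" ball",len(wt),p[:2].round(4),"r,ang",np.hypot(*(p[:2]-o.x[:2])).round(4),np.degrees(np.arctan2(*(p[:2]-o.x[:2])[::-1])).round(1))
E
```

```text
top (np.float64(193.9547157969722), 0.467, 0.267, 14) [0.4665 0.2666] 14.24864617077859 195.6107935552629
 ball 2 [0.5005 0.2417] r,ang 0.0422 -36.3
 ball 2 [0.4709 0.3083] r,ang 0.0419 83.9
 ball 2 [0.4279 0.2498] r,ang 0.042 -156.4
scene (np.float64(304.22783790400774), 0.467, 0.266, 14) [0.4668 0.2662] 13.739431762381415 304.8321764257172
 ball 3 [0.5014 0.2397] r,ang 0.0436 -37.4
 ball 1 [0.4308 0.2473] r,ang 0.0407 -152.2
```

Axis (0.4667, 0.2665) and tooth angle 14.0° agree in both views, and the catches lie at a consistent 42 mm radius. Now I pick up the head and carry it over, with the wrist at 134° (14 + 120).

```bash
python3 - <<'E'
from m import *
H=np.array([.508,-.350])
arm.move_l((*H,.12),.2); arm.move_l((*H,.0205),.15)
arm.clamp(100); o=arm.get_opening(); print(o,arm.get_finger_force(),arm.get_ft_force())
if o>.016:
    arm.move_l((*H,.06),.12); print(arm.get_opening(),arm.get_ft_force())
    arm.move_l((*H,.2),.25)
    arm.move_l((.43,-.17,.2),.3)
    arm.move_l((.43,.08,.2),.3)
    arm.move_to((.467,.267,.19),down(np.radians(134)))
    arm.pause(.2)
    for n in("scene","top"):
        c=cam(n); np.save("e_"+n+".npy",c,allow_pickle=True)
        if n=="scene": save(c,"e.png",(225,205,325,295),6)
        Q=seg(c,(5,18),(.467,.267),.08,.13,.26)[1]; print(n,len(Q),len(Q)and np.percentile(Q,[2,50,98],axis=0).round(3).tolist())
    print(arm.get_eef_pos(),arm.get_joint_positions(),arm.get_ft_force(),arm.get_wrist_torque())
print(arm.get_time_s())
E
```

```text
0.02258954319930894 98.85609984397888 [-0.06598187  0.79185962  6.244501  ]
0.02261362874416145 [ 0.43228984 -0.2586301  -3.38986034]
scene 188 [[0.435, 0.252, 0.194], [0.46, 0.285, 0.21], [0.5, 0.301, 0.242]]
top 106 [[0.45, 0.229, 0.189], [0.474, 0.24, 0.207], [0.499, 0.264, 0.24]]
[0.46724292 0.26622887 0.19027662] [ 5.17936643e-01  2.96926007e-01  3.12201551e-03  1.27659953e+00
 -4.75900367e-05  1.32209824e+00] [-1.49951867 -0.94833527 -1.98496315] [-0.01735021  0.06874689  0.04431642]
29.2167
```

View pics/e.png

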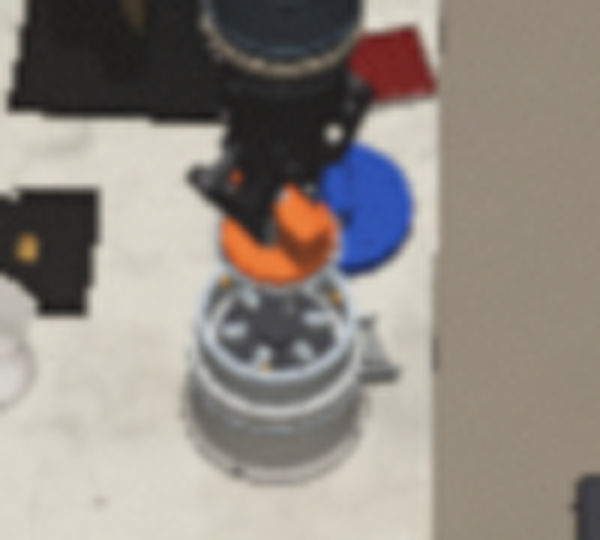

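The head is held squarely, with its hub at crop (280,240) above the collar; its measured centre is (0.467, 0.265). I shift 1.5 mm in y and go down, watching the force.

```bash
python3 - <<'E'
from m import *
A=(.467,.268); f0=np.array(arm.get_ft_force())
arm.move_l((*A,.19),.1); arm.pause(.1); f0=np.array(arm.get_ft_force())
arm.move_l((*A,.127),.12); z=.127; print(np.array(arm.get_ft_force())-f0)
while z>.1061:
    z-=.0015; arm.move_l((*A,z),.04); f=np.array(arm.get_ft_force())-f0
    print(round(z,4),np.round(arm.get_eef_pos(),4),f.round(1),np.round(arm.get_wrist_torque(),2))
    if abs(f[2])>30 or np.hypot(*f[:2])>25: break
print(arm.get_time_s(),arm.get_opening())
E
```

```text
[ 0.15061433 -0.37154164  0.86613053]
0.1255 [0.4672 0.2681 0.126 ] [0.7 0.7 0.9] [-0.03 -0.04  0.01]
0.124 [0.467 0.268 0.124] [-0.2 -0.3  0.4] [-0.02  0.01  0.  ]
0.1225 [0.4669 0.268  0.1224] [-0.5  0.1  1.7] [ 0.01 -0.02 -0.06]
0.121 [0.467  0.268  0.1209] [-0.9 -0.1  0.6] [0.01 0.04 0.01]
0.1195 [0.4669 0.268  0.1194] [0.  1.  1.1] [-0.01 -0.02  0.02]
0.118 [0.4669 0.268  0.1179] [0.2 0.4 0.9] [-0.01 -0.01 -0.03]
0.1165 [0.4671 0.2681 0.1165] [1.2 0.7 0.5] [ 0.23 -0.23  0.04]
0.115 [0.467  0.268  0.1149] [1.3 1.  0.6] [ 0.25 -0.26 -0.02]
0.1135 [0.467  0.268  0.1134] [2.2 1.8 0.8] [ 0.34 -0.28 -0.01]
0.112 [0.4669 0.268  0.1119] [1.2 2.6 1.5] [ 0.4  -0.24  0.03]
0.1105 [0.4668 0.2678 0.1101] [ 0.9  1.8 -1.8] [ 0.27 -0.23 -0.02]
0.109 [0.4669 0.2679 0.1087] [ 1.4  1.  -4. ] [ 0.31 -0.38 -0.04]
0.1075 [0.4668 0.2679 0.1072] [ 1.9  2.8 -4.5] [ 0.32 -0.43 -0.01]
0.106 [0.4669 0.268  0.1069] [-5.9 -2.9 14.6] [-0.58  1.1   0.01]
33.7417 0.023007508294174174
```

It meshed: it went to TCP z 0.107 with the catches pulling it in, and then bottomed out. I press a little more to be sure, then turn joint 6 clockwise until the stop.

```bash
python3 - <<'E'
from m import *
A=(.467,.268)
arm.move_l((*A,.1052),.03); print("press",arm.get_eef_pos(),np.round(arm.get_ft_force(),1))
arm.move_l((*A,.1064),.03); print("hold",arm.get_eef_pos(),np.round(arm.get_ft_force(),1))
q=np.array(arm.ik((*A,.1064),down(np.radians(134)))); q0=np.array(arm.get_joint_positions()); print(np.round(q-q0,3)); a0=q[5]
for k in range(1,31):
    s=np.radians(6*k if k<9 else 48+2*(k-8)); 
    q[5]=a0+s; arm.move_joints(q.tolist()); t=arm.get_wrist_torque(); f=arm.get_ft_force()
    print(round(np.degrees(s)),round(np.degrees(arm.get_joint_positions()[5]-a0),1),np.round(f,1),np.round(t,2))
    if abs(t[2])>1.2 or q[5]>2.98: break
print(arm.get_time_s(),arm.get_opening(),arm.get_eef_pos())
E
```

```text
press [0.4670111  0.2680166  0.10689086] [-10.   -5.3  24. ]
hold [0.46699751 0.26800663 0.10699778] [-3.8 -2.5  9.5]
[-0.     0.001 -0.    -0.001 -0.    -0.   ]
6 6.0 [-1.2  0.9  6.7] [ 0.07  0.3  -0.35]
12 11.8 [0.1 4.1 6.6] [ 0.5   0.09 -0.21]
18 17.8 [2.1 4.5 6. ] [ 0.73 -0.19 -0.21]
24 23.7 [1.8 5.7 5.7] [ 0.95 -0.35 -0.21]
30 29.7 [2.6 6.6 4.6] [ 0.97 -0.4  -0.19]
36 35.7 [4.2 5.1 3.9] [ 1.07 -0.59 -0.18]
42 41.7 [4.6 4.9 3.9] [ 1.11 -0.88 -0.07]
48 47.7 [5.5 5.  3.1] [ 1.02 -1.09 -0.2 ]
50 49.7 [5.7 3.6 3.2] [ 0.95 -1.21 -0.07]
52 51.7 [6.9 4.3 3.3] [ 0.94 -1.28 -0.14]
54 53.7 [6.3 5.2 2. ] [ 0.94 -1.31 -0.1 ]
56 55.7 [7.2 4.6 3.1] [ 0.93 -1.39 -0.12]
58 57.7 [6.6 4.  3.4] [ 0.94 -1.47 -0.14]
60 59.7 [6.5 5.1 1.5] [ 0.95 -1.49 -0.03]
62 61.7 [7.9 4.5 2.2] [ 0.88 -1.53 -0.06]
64 63.7 [8.3 4.1 2.9] [ 0.93 -1.65 -0.01]
66 65.7 [8.2 4.4 2.6] [ 0.92 -1.77 -0.14]
68 67.7 [8.5 4.5 1.3] [ 0.82 -1.84 -0.  ]
70 69.7 [11.   4.8  0.4] [ 0.85 -2.5   0.46]
72 71.6 [12.3  3.1 -1.4] [ 0.74 -2.74  1.62]
39.2417 0.022704091244597355 [0.46925487 0.26879454 0.10720164]
```

The stop is felt at about 70° (torque rises to 1.6 N m). I let go, lift clear, move aside and check.

```bash
python3 - <<'E'
from m import *
arm.release(); arm.pause(.1); print(np.round(arm.get_ft_force(),1),arm.get_opening())
e=arm.get_eef_pos(); arm.move_l((.467,.267,.20),.15)
arm.move_l((.42,.08,.25),.3); arm.move_l((.38,-.12,.25),.3)
for n in("top","scene"):
    c=cam(n); Q=seg(c,(5,18),(.467,.267),.06,.105,.2)[1]; B=Q[Q[:,2]>.14]
    w,V=np.linalg.eigh(np.cov(B[:,:2].T)); print(n,B.mean(0).round(4),np.median(B[:,2]),"hub z",np.median(Q[Q[:,2]<.13][:,2]),"yaw",np.degrees(np.arctan2(*V[::-1,1]))%180)
    Q=seg(c,(105,130),PLACE,.12)[1]; print(" cap",bar(Q,.035)); save(c,"f_"+n+".png",(130,170,260,300) if n=="top" else (225,190,335,300),4)
a,b=[cv2.imread(f"pics/f_{n}.png") for n in("top","scene")]
cv2.imwrite("pics/f.png",cv2.resize(np.hstack([cv2.resize(a,(400,400)),cv2.resize(b,(400,400))]),None,fx=1,fy=1))
print(arm.get_time_s())
E
```

```text
[ 0.6 -0.3  0.2] 0.08513435182379545
top [0.4656 0.2648 0.1511] 0.15082903009690365 hub z 0.11574033581704934 yaw 64.99969846575216
 cap (76, np.float64(0.0485), array([433.1, 100.9]), array([19.1, 56.6]), 9.388015747070312)
scene [0.467  0.2735 0.1519] 0.15250464064382876 hub z 0.11762670150380553 yaw 65.85575090508075
 cap (60, np.float64(0.0491), array([432.8, 103.8]), array([19.3, 61.4]), 9.909126281738281)
42.5
```

View pics/f.png

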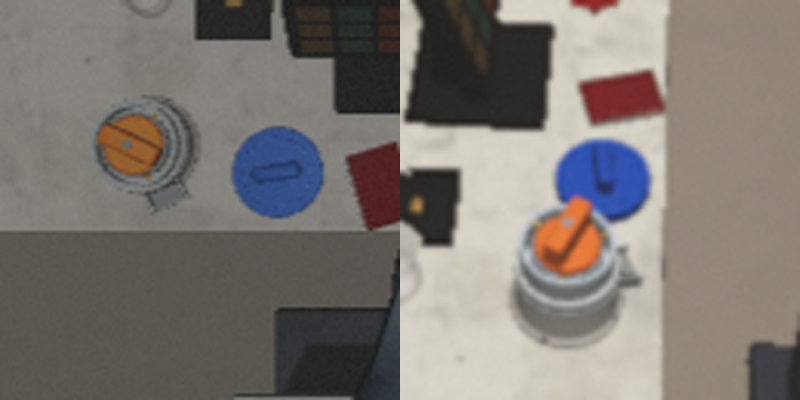

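Left crop (top view): orange head in the collar at (132,145), blue cap flat at (277,172), notepad untouched. The hub top is at 0.116 and the bar top at 0.151, so the head is fully home, with its bar at 65°. I hand in.

```bash
python3 -c "
from plant import arm
print(arm.hand_in())"
```

```text
the job is handed in; nothing more can be done
None
```

The job is handed in at about 43 s: the cap stands rim down on the counter, and the head is meshed, pressed home, turned clockwise about 70° to a firm stop and released; the first cap grasp closed on nothing and was redone.

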